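# Fetch the boxed-in rock section for the microscope

## Robot

A 6-joint arm with a two-finger parallel gripper is mounted at the origin on the work surface. World frame = base frame: x ahead of the robot, y to its left, z up, the work surface at z = 0. Lengths are in m, angles in degrees, forces in N, time in s.
With the tool pointing down it reaches from about 0.4 to 0.825 m from the base axis. Payload 7 kg.
Tool frame: the origin (TCP) lies at the very end of the fingers, on their centre line; the grasp point (between the pads) lies 19 mm behind it; z points along the fingers, y is the line along which they close (so a half turn about z gives the same grasp; the last joint's range is limited). The gripper opens to 88 mm and grips with 3 to 60 N. Pads are 19 mm wide; open, the fingers measure 130 mm over their backs; the gripper's body (78 mm by 193 mm) begins 47 mm behind the grasp point.
Start: joints at [-51.446, 20.546, 0.682, 0, -70.136, -16.507], TCP at [0.253, -0.626, 0.227] pointing down, gripper open.
Joint ranges: [-176.03, 176.03], [-82.01, 121.73], [-58.28, 71.71], [-173.87, 95.51], [-174.79, -0.11], [-173.66, 173.66]. Speed limits (degrees/s): [136.94, 136.94, 172.46, 180, 180, 180].

## Interface

Orientations are given as [roll, pitch, yaw] about the fixed x, y, z axes, in that order (R = Rz(yaw) Ry(pitch) Rx(roll)).
In Python, from plant import get_state, imaging, r, finder gives the robot as it stands.
- The arm moves only by the shell command python3 -m handwheel 'ROWS' [FORCE]. ROWS is JSON, a list of rows, each a list of 5 numbers: the closure, from 0 (fully open) to 1 (shut), then the shift along the world's x, y, z in cm, then the turn about the world's z in degrees. A call has 1 to 8 rows; each row is the pose to reach, as a shift and turn from the pose commanded when the call began; what a row does not reach only later rows make up. A row lasts 1/8 s, in which the tool goes at most 62.5 mm and 10.7 degrees, less where a joint would pass 70% of its speed; a pose out of reach is approached as far as the arm can. A call with a gripper value outside its range is refused whole. The fingers move at their own pace and stop on an object; FORCE is the grip in N (left out, the last holds). Time passes only in rows, so rows that repeat a pose let the fingers close. It gives the time, the measured TCP pose, the force, the opening and the grip force at its end, in the units of the state.
- get_state(): the state, without advancing time (a new reading comes with each control period).
- imaging.capture(name): name is "scene" or "top"; returns (picture, depth): 480x640x3 uint8, red, green, blue; 480x640 float32, m along the optical axis (not along the pixel's ray), 0 where there is no reading.
- imaging.get_calibration(name): a dict with "fx", "fy", "cx", "cy" (pixels), "dist" ([k1, k2, p1, p2, k3] as OpenCV has them; the pictures are not rectified), "rvec" (rotation vector, rad) and "tvec" (3), from world to camera coordinates, as OpenCV has them. Camera axes: x right, y down, z forward; pixel columns grow to the right and rows downward; lengths in m; the calibration is good to about 2 mm. A picture is of the moment at which its call begins. get_calibration takes no time and is no camera call.
- r.close_job(): hands the job in; it is judged then, once.
Trained networks look in the newest picture that a camera, given by its name, has taken for a name from the list of things; names that differ only in an ending like _2 or _b are one class to them, and where a whole thing is asked for, a point or a joint stands for the part that bears it (a point fixed in the world has none). Each returns a list of dicts, best first, with "p" (0 to 1); they miss things now and then, are a little off and sometimes report something else, mostly with a low value. They report only what shows in the picture. A call takes as long as a camera call. They do not tell look-alikes from the thing itself.
- finder.cut_out(camera, query): "region" (480x640 bool, what is visible of it) and "pixel" ([column, row] in pixels, amid what is visible of it).
The state is a dict: "time_s": time; "joints": joint angles; "qd": joint speeds; "joint_torque": joint torques, N m; "tcp_pos": TCP position; "eef_rot": TCP orientation; "contact_force": force on the tool from outside, world axes, zero at the start; "moment": the same for the moment, N m; "gripper_width": finger opening in m; "gripper_force": force on a finger pad.
Only numpy, scipy, OpenCV 4.12 (cv2) and the standard library are available. Lean on these libraries where they do the work, as an engineer would, in place of code of your own. Each camera call takes 0.05 s, during which the arm holds its last target. There are 200 camera calls.

## Task

The polished rock section stands boxed in at the back of the sample bay, behind a bottle, a jar and a square tin. Move all three containers, upright, into the empty parking tray without shifting the section, then carry the section to the middle of the round microscope stage, polished face up, and only after that put each container back upright on the middle of its own pad in the bay (the round bottle on the small round pad, the wider jar on the large round pad, the tin on the square pad). Set everything down rather than dropping it, knock nothing over, and leave the computer mouse alone.

Things in the scene. Friction and masses are not known exactly. Their poses are not given: they have to be found in the camera images.
- bottle: White plastic bottle with a grey cap, 110 mm tall; straight round body 52 mm in diameter up to 78 mm, then a shoulder to a 30 mm wide cap (90 to 110 mm). about 220 g. Origin: centre of the underside, z up. Starts upright on its pad.
- jar: Straight round amber jar with a black lid, 62 mm in diameter over its whole 80 mm height, about 300 g. Origin: centre of the underside, z up. Starts upright on its pad.
- tin: Square metal tin, 52 x 52 mm and 85 mm tall with straight sides, about 250 g. Origin: centre of the underside, x and y square to its sides, z up. Starts upright on its pad, sides within 4 degrees of the pad's.
- section: Polished rock section: black round resin block 40 mm in diameter, 25 mm high, about 60 g, a pale speckled rock slice in its top (polished) face. Origin: centre of the underside, z up. Starts on the bay's base board (a fixed white board, 190 mm deep and 220 mm wide, 6 mm thick), about midway between the two side pads; a fixed rail 30 mm high runs along the bay's back edge, its near face about 77 mm behind the line through the two side pads.
- bottle_pad: The bottle's place: fixed thin round cork pad 64 mm in diameter, 3 mm thick, on the bay's base board (top face 9 mm above the bench). Origin: centre of the underside; its x points to the bay's back, its y to the bay's left, as for all three pads. The three pads stand 62 mm from the bay's middle: one in front of the section (towards the robot), one to its left, one to its right; which is where changes.
- jar_pad: The jar's place: the larger round cork pad, 76 mm in diameter, 3 mm thick. Origin and axes as bottle_pad, top face 9 mm above the bench.
- tin_pad: The tin's place: square cork pad 64 x 64 mm, 3 mm thick. Origin and axes as bottle_pad, sides along x and y, top face 9 mm above the bench.
- tray: Parking tray, the side area: fixed shallow open grey tray, 290 mm (its x) by 130 mm (its y) outside, walls 4 mm thick and 14 mm high, inner floor 4 mm above the bench. Origin: centre of the underside. Room for the three containers in a row along x, for instance at -90, 0 and +90 mm. It is on one side of the bay, the stage on the other.
- stage: Fixed microscope stage: a white and aluminium block 90 x 90 mm carrying a flat aluminium disc 84 mm in diameter with an engraved dark ring at its middle; the disc's top is 42 mm above the origin. Micrometer knobs, at most 21 mm high, stick out up to 93 mm from the middle along its x and 75 mm along its y. Origin: centre of the underside, on the bench.
- mouse: Bystander: computer mouse, black with a white back, 94 mm long (x), 54 mm wide, 30 mm high, lying on the bench between the robot and the bay. Origin: centre of the underside. To be left alone.
There are look-alikes about, which are no part of the job. Leave any purple look-alike of the bottle alone. Leave any green look-alike of the tin alone.

How it is judged:
By the outcome, as a careful person would: the job done as asked, in the order asked, and still so for the second after the job is handed in, with the robot touching nothing.
It also fails if it takes over 144 s, if anything falls off the work surface, if the arm or the gripper's body presses on something with over 40 N, if the wrist force passes 120 N, or if a joint passes its speed limit or range.

## Working session

There is one attempt and no reset: what is moved stays moved. The work goes in short steps, Python scripts to look and compute and a shell command to move; the robot and the scene stay as the last step left them, time stands still between calls to the robot, and variables do not carry over. Pictures are saved under pics/ and viewed, at most 14 in all, crops included, and the job is handed in when it is done.

```bash
mkdir -p pics; ls; python3 - <<'E'
from plant import get_state, imaging
import cv2
for n in("scene","top"):
    p,d=imaging.capture(n); cv2.imwrite(f"pics/{n}0.png",p[:,:,::-1])
    print(imaging.get_calibration(n))
s=get_state();print(s)
E
```

```text
pics
{'fx': 475.2123187843976, 'fy': 475.2123187843976, 'cx': 319.36461762272705, 'cy': 243.77032712022847, 'dist': array([-0.0918224,  0.       ,  0.       ,  0.       ,  0.       ]), 'rvec': array([ 1.71620012,  1.90015353, -0.69784522]), 'tvec': array([ 0.04772214, -0.40722016,  1.44333914])}
{'fx': 507.4871048823871, 'fy': 507.4871048823871, 'cx': 325.8468837094216, 'cy': 239.66026122005766, 'dist': array([0.02147, 0.     , 0.     , 0.     , 0.     ]), 'rvec': array([ 2.16882511, -2.15444389,  0.08622235]), 'tvec': array([0.01017394, 0.5874087 , 0.82710683])}
{'time_s': 0.1, 'joints': array([-5.14454710e+01,  2.05903168e+01,  6.39426882e-01, -1.80099293e-02,
       -7.01345071e+01, -1.65074712e+01]), 'qd': array([-0.11642637,  0.03421315,  0.12894287,  0.04170512, -0.01317818,
       -0.01008765]), 'joint_torque': array([-1.49534964e-03, -5.84159768e+01,  2.93750060e+01,  7.01540977e+00,
        1.01879615e-02, -9.84885355e-05]), 'tcp_pos': array([ 0.25319969, -0.62525238,  0.22568487]), 'eef_rot': array([ 1.79913312e+02, -8.03369216e-03, -1.57959069e+02]), 'contact_force': array([-0.51195285,  0.26831843,  0.78643418]), 'moment': array([-0.02225401,  0.02059868,  0.00964697]), 'gripper_force': 0.0, 'gripper_width': 0.08754548323919259}
```

View pics/scene0.png

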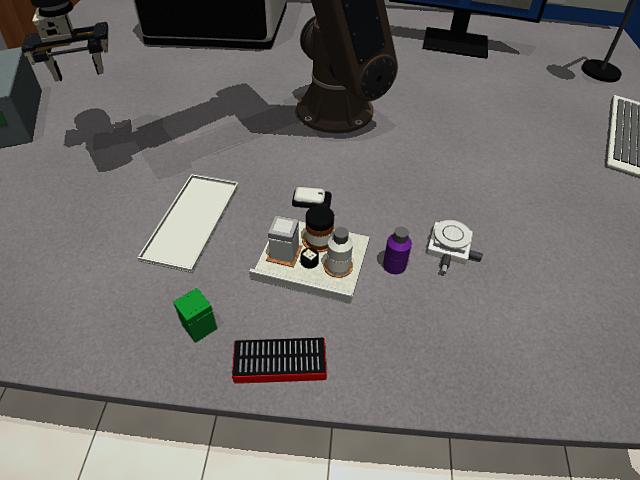

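View pics/top0.png

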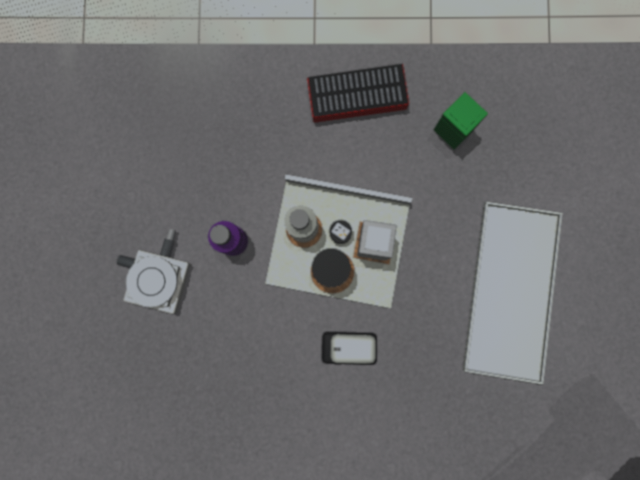

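```bash
cat > h.py <<'E'
import numpy as np, cv2
from plant import get_state, imaging, finder
def cloud(n,d):
    c=imaging.get_calibration(n); K=np.array([[c["fx"],0,c["cx"]],[0,c["fy"],c["cy"]],[0,0,1]])
    v,u=np.mgrid[:480,:640]
    x=cv2.undistortPoints(np.stack([u,v],-1).reshape(-1,1,2).astype(float),K,c["dist"]).reshape(480,640,2)
    P=np.dstack([x*d[...,None],d])
    R=cv2.Rodrigues(c["rvec"])[0]
    return (P-c["tvec"])@R
def pix(n,p):
    c=imaging.get_calibration(n); K=np.array([[c["fx"],0,c["cx"]],[0,c["fy"],c["cy"]],[0,0,1]])
    return cv2.projectPoints(np.array(p,float).reshape(-1,3),c["rvec"],c["tvec"],K,c["dist"])[0].reshape(-1,2)
def rect(P):
    (c,s,a)=cv2.minAreaRect((P[:,:2]*1000).astype(np.float32)); return np.round(c,1),np.round(s,1),round(a,1)
E
python3 - <<'E'
from h import *
p,d=imaging.capture("top"); X=cloud("top",d)
H=dict(bottle=.119,jar=.089,tin=.094,section=.031,bottle_pad=.009,jar_pad=.009,tin_pad=.009,tray=.014,stage=.042,mouse=.03)
for k,h in H.items():
    for o in finder.cut_out("top",k)[:2]:
        m=o["region"]&(d>0); Q=X[m]; z=Q[:,2]; T=Q[abs(z-h)<.006]
        print(k,round(o["p"],2),o["pixel"],"n",m.sum(),"z",np.round(np.percentile(z,[5,50,95])*1e3),len(T), "mean",np.round(T.mean(0)*1e3,1) if len(T) else "", *(rect(T) if len(T)>3 else ""))
E
```

```text
bottle 0.63 [226.5, 236.3] n 1091 z [ 13.  82. 110.] 1 mean [588.3 172.6 113.5]
jar 0.65 [331.8, 269.0] n 1238 z [85. 88. 90.] 1200 mean [538.5   5.6  88.1] [538.8   6.2] [59.5 59.5] 0.3
tin 0.83 [460.7, 119.9] n 1591 z [14. 83. 86.] 2 mean [ 785.8 -200.5   88.8]
section 0.8 [338.7, 230.6] n 448 z [26. 30. 33.] 426 mean [602.   -9.5  30.4] [602.   -9.7] [37.7 37.3] 0.9
section 0.55 [333.2, 267.9] n 1173 z [86. 88. 90.] 0 mean 
bottle_pad 0.78 [309.1, 239.5] n 231 z [ 6.  8. 11.] 231 mean [591.3  47.3   8.3] [595.4  49.9] [35.8 62.5] 19.8
bottle_pad 0.17 [512.0, 292.3] n 13805 z [ 0.  3. 12.] 7397 mean [ 500.3 -303.2    5.7] [ 504.2 -303.1] [131.3 291.3] 81.6
jar_pad 0.69 [341.6, 284.7] n 335 z [ 6.  8. 87.] 305 mean [515.   -6.2   8.1] [518.5  -3.6] [39.4 73.6] 21.9
tin_pad 0.64 [373.4, 260.6] n 99 z [ 6.  8. 11.] 98 mean [557.9 -64.2   7.9] [558.2 -62.1] [61.4 16.9] 68.2
tray 0.78 [512.6, 293.3] n 13727 z [ 0.  3. 12.] 1446 mean [ 500.  -303.2   12.2] [ 504.2 -303. ] [131.2 291.4] 81.7
tray 0.69 [358.4, 256.6] n 220 z [ 6.  8. 11.] 119 mean [575.5 -52.3   9.3] [585.3 -67.8] [63.3 63.8] 79.4
stage 0.83 [155.4, 277.8] n 3423 z [13. 40. 43.] 2019 mean [515.7 302.   41.4] [515.9 302.8] [82.6 82.5] 69.9
stage 0.28 [340.9, 233.4] n 448 z [10. 30. 33.] 0 mean 
mouse 0.93 [353.2, 348.9] n 1818 z [10. 26. 31.] 1069 mean [407.  -31.2  28.4] [406.7 -31.2] [71.3 43. ] 88.2
```

```bash
python3 - <<'E'
from h import *
p,d=imaging.capture("top"); X=cloud("top",d)
x,y,z=X[...,0],X[...,1],X[...,2]; ok=d>0
bay=ok&(np.hypot(x-.595,y)<.125)
def show(n,m): 
    m=cv2.morphologyEx(m.astype(np.uint8),cv2.MORPH_OPEN,np.ones((2,2)))>0
    T=X[m]; print(n,len(T),np.round(T.mean(0)*1e3,1),*rect(T))
show("cap",bay&(z>.112)&(z<.126))
show("tin",bay&(z>.090)&(z<.100)&(y<-.03))
show("jar",bay&(z>.083)&(z<.094)&(x<.575))
show("rail",ok&(z>.024)&(z<.034)&(x>.63)&(x<.72)&(abs(y)<.13))
show("board",ok&(z>.003)&(z<.034)&(x>.47)&(x<.72)&(abs(y)<.13))
show("tray",ok&(z>.009)&(z<.018)&(y<-.2))
for n,m in(("purple",ok&(z>.095)&(np.hypot(x-.59,y-.17)<.05)),("green",ok&(z>.08)&(y<-.15)&(x>.7))): show(n,m)
E
```

```text
cap 300 [608.4  52.5 121.9] [560.5  34.5] [133.8  28.9] 20.6
tin 1103 [581.8 -68.5  93.8] [555.7 -61.6] [ 68.5 142.8] 67.4
jar 1399 [540.5  -5.7  88.3] [557.6 -32.2] [ 62.9 144.1] 31.1
rail 648 [673.2 -24.1  32.7] [591.8 -12. ] [222.4 178.4] 80.6
board 9904 [588.7  -7.2  13.1] [586.7  -9. ] [223.1 193.6] 79.5
tray 1339 [ 500.  -304.8   11.8] [ 536.7 -249.3] [377.  325.8] 57.0
purple 319 [585.4 174.1 109.3] [553.8  90.8] [210.6  29. ] 69.3
green 1036 [ 784.5 -210.2   84.2] [ 677. -117.] [ 54.3 413.2] 49.2
```

```bash
cat >> h.py <<'E'
def top(n,cx,cy,r,z0,z1,X,d):
    m=((d>0)&(np.hypot(X[...,0]-cx,X[...,1]-cy)<r)&(X[...,2]>z0)&(X[...,2]<z1)).astype(np.uint8)
    k,l,s,_=cv2.connectedComponentsWithStats(m); i=1+np.argmax(s[1:,4]); T=X[l==i]
    print(n,len(T),"mean",np.round(T.mean(0)*1e3,1),"rect",*rect(T)); return T
E
python3 - <<'E'
from h import *
p,d=imaging.capture("top"); X=cloud("top",d)
top("cap",.61,.055,.04,.11,.13,X,d)
top("tin",.588,-.066,.045,.085,.1,X,d)
top("jar",.539,.006,.045,.082,.094,X,d)
top("purple",.585,.174,.04,.1,.118,X,d)
top("green",.78,-.21,.06,.08,.09,X,d)
s=get_state();print(s["tcp_pos"],s["eef_rot"])
E
```

```text
cap 307 mean [610.5  54.1 117.9] rect [610.6  54.1] [29. 28.] 45.4
tin 1129 mean [583.3 -66.9  93.1] rect [584.  -67.1] [52.3 52.8] 81.7
jar 1210 mean [538.6   5.7  88.2] rect [538.8   6.1] [59.5 59.5] 0.5
purple 305 mean [587.1 176.3 108.9] rect [587.2 176.5] [28.3 28.7] 1.6
green 1039 mean [ 786.4 -208.6   84. ] rect [ 787.1 -209. ] [51.6 53.3] 45.4
[ 0.25333079 -0.62561017  0.22658355] [-1.79999739e+02  7.82179871e-04 -1.57953494e+02]
```

```bash
python3 -m handwheel '[[0,4,7,-1,-10],[0,7,14,-2,-20],[0,10,19,-3,-31],[0,13,24,-4,-31],[0,15.5,29,-4.5,-31],[0,18,34,-5,-31],[0,20.5,39,-5,-31],[0,23,44,-5,-31]]' 20; python3 -m handwheel '[[0,2.5,5,0,0],[0,5,10,0,0],[0,7.5,14,0,0],[0,10,18.5,0,0],[0,12,22,-0.5,0],[0,12.7,24,-1,0],[0,12.7,24,-2,0],[0,12.7,24,-2,0]]'
```

```text
time_s: 1.75
tcp_pos: [0.482, -0.1879, 0.1769]
eef_rot: [-180.0, 0.0, 171.1]
contact_force: [1.1, -0.2, 0.7]
gripper_width: 0.0879
gripper_force: 0.0
time_s: 2.75
tcp_pos: [0.607, 0.0493, 0.1554]
eef_rot: [-179.9, -0.1, 171.0]
contact_force: [-0.0, -0.2, 1.0]
gripper_width: 0.0874
gripper_force: 0.0
```

```bash
python3 -m handwheel '[[0,0,0,0,0],[0,0,0,-2,0],[0,0,0,-4,0],[0,0,0,-5.5,0],[0,0,0,-6,0],[0,0,0,-6,0]]'; python3 -m handwheel '[[1,0,0,0,0],[1,0,0,0,0],[1,0,0,0,0],[1,0,0,0,0],[1,0,0,0,0],[1,0,0,0,0]]' 25
```

```text
time_s: 3.5
tcp_pos: [0.6084, 0.05, 0.0967]
eef_rot: [-180.0, 0.0, 171.0]
contact_force: [-0.5, 0.4, -0.5]
gripper_width: 0.0877
gripper_force: 0.0
time_s: 4.25
tcp_pos: [0.6084, 0.0503, 0.0966]
eef_rot: [180.0, 0.0, 171.1]
contact_force: [-0.5, 2.1, 3.4]
gripper_width: 0.0335
gripper_force: 2.0
```

```bash
python3 -m handwheel '[[0.55,0.1,0.3,0,0],[1,0.1,0.3,0,0],[1,0.1,0.3,0,0],[1,0.1,0.3,0,0],[1,0.1,0.3,0,0]]' 25; python3 - <<'E'
from h import *
for i in range(2):s=get_state();print(s["tcp_pos"],s["contact_force"],s["gripper_width"],s["gripper_force"])
p,d=imaging.capture("scene"); cv2.imwrite("pics/s1.png",cv2.resize(p[180:340,200:420,::-1],None,fx=3,fy=3))
E
```

```text
time_s: 4.88
tcp_pos: [0.6092, 0.0532, 0.0965]
eef_rot: [-180.0, -0.0, 171.0]
contact_force: [-0.6, 0.1, -0.6]
gripper_width: 0.0292
gripper_force: 23.8
[0.60918352 0.05318694 0.09649918] [-0.56939236  0.08154259 -0.57294921] 0.02921871364150266 23.841408352838016
[0.60918352 0.05318694 0.09649918] [-0.56939236  0.08154259 -0.57294921] 0.02921871364150266 23.841408352838016
```

View pics/s1.png

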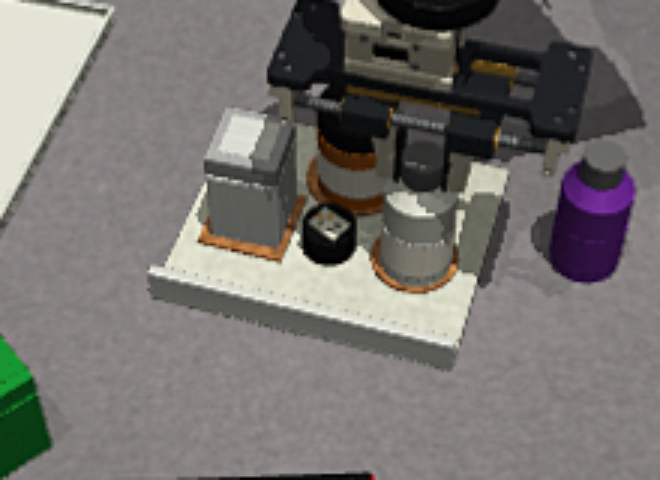

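```bash
python3 -m handwheel '[[1,0,0,1,0],[1,0,0,3,0],[1,0,0,6,0],[1,0,0,9,0],[1,0,0,11.5,0],[1,0,0,12.7,0],[1,0,0,13,0],[1,0,-2,13,0]]'; python3 -m handwheel '[[1,-0.2,-3,0,0],[1,-0.4,-7,0,0],[1,-0.6,-12,0,0],[1,-0.9,-17,0,0],[1,-1.2,-22,0,0],[1,-1.4,-27,0,0],[1,-1.5,-31,0,0],[1,-1.6,-33.5,0,0]]';python3 -m handwheel '[[1,0,-1.2,0,0],[1,0,-1.4,-1,0],[1,0,-1.4,-3,0],[1,0,-1.4,-6,0],[1,0,-1.4,-9,0],[1,0,-1.4,-11,0],[1,0,-1.4,-12,0],[1,0,-1.4,-12.5,0]]'
```

```text
time_s: 5.92
tcp_pos: [0.6089, 0.0336, 0.2257]
eef_rot: [-180.0, -0.1, 171.1]
contact_force: [0.1, -0.3, -1.8]
gripper_width: 0.0296
gripper_force: 23.9
time_s: 6.92
tcp_pos: [0.5918, -0.3044, 0.2248]
eef_rot: [180.0, -0.2, 170.9]
contact_force: [0.3, -0.3, -2.1]
gripper_width: 0.0294
gripper_force: 23.9
time_s: 7.92
tcp_pos: [0.5933, -0.3152, 0.1011]
eef_rot: [-180.0, -0.0, 171.1]
contact_force: [0.3, 0.5, -1.4]
gripper_width: 0.0292
gripper_force: 23.9
```

```bash
python3 -m handwheel '[[1,0,0,-0.4,0],[1,0,0,-0.7,0],[1,0,0,-0.85,0],[1,0,0,-0.95,0],[1,0,0,-0.95,0]]'
```

```text
time_s: 8.55
tcp_pos: [0.5933, -0.3158, 0.0922]
eef_rot: [-180.0, 0.0, 171.0]
contact_force: [0.2, -0.9, -1.2]
gripper_width: 0.0295
gripper_force: 23.9
```

```bash
python3 -m handwheel '[[1,0,0,-0.07,0],[1,0,0,-0.07,0]]';python3 -m handwheel '[[1,0,0,-0.05,0],[1,0,0,-0.05,0]]'
```

```text
time_s: 8.8
tcp_pos: [0.5934, -0.3159, 0.0915]
eef_rot: [-180.0, 0.0, 171.0]
contact_force: [0.3, -1.1, -0.5]
gripper_width: 0.0296
gripper_force: 23.9
time_s: 9.05
tcp_pos: [0.5936, -0.3159, 0.0915]
eef_rot: [-180.0, 0.0, 171.1]
contact_force: [-0.8, -0.3, 3.4]
gripper_width: 0.0298
gripper_force: 24.0
```

```bash
python3 -m handwheel '[[0.6,0,0,0,0],[0,0,0,0,0],[0,0,0,0,0],[0,0,0,0,0],[0,0,0,3,0],[0,0,0,7,0],[0,0,0,9,0],[0,0,0,9,0]]'; python3 -m handwheel '[[0,-0.6,4,0,0],[0,-1.6,10,0,0],[0,-2.6,16,0,0],[0,-3.6,22,0,0],[0,-4.6,27,0,0],[0,-5.5,31,0,0],[0,-5.5,32.2,-2,0],[0,-5.5,32.2,-4,0]]';python3 -m handwheel '[[0,0,0,0,0],[0,0,0,0,0]]'
```

```text
time_s: 10.05
tcp_pos: [0.5943, -0.3161, 0.1829]
eef_rot: [-180.0, 0.2, 171.1]
contact_force: [-0.4, -1.2, 0.4]
gripper_width: 0.0875
gripper_force: 0.0
time_s: 11.05
tcp_pos: [0.5377, 0.0074, 0.1397]
eef_rot: [180.0, -0.0, 171.2]
contact_force: [-0.1, -0.5, 0.2]
gripper_width: 0.0876
gripper_force: 0.0
time_s: 11.3
tcp_pos: [0.5384, 0.006, 0.141]
eef_rot: [-180.0, -0.0, 171.0]
contact_force: [-0.4, -0.2, 1.0]
gripper_width: 0.0877
gripper_force: 0.0
```

Aligned with the jar; descend to about z=0.056 and grip.

```bash
python3 -m handwheel '[[0,0,0,-2,0],[0,0,0,-4.5,0],[0,0,0,-7,0],[0,0,0,-8.2,0],[0,0,0,-8.5,0],[0,0,0,-8.5,0]]'; python3 -m handwheel '[[0.3,0,0,0,0],[1,0,0,0,0],[1,0,0,0,0],[1,0,0,0,0],[1,0,0,0,0]]' 30
```

```text
time_s: 12.05
tcp_pos: [0.5388, 0.0063, 0.0566]
eef_rot: [180.0, 0.1, 171.0]
contact_force: [0.1, -0.4, 0.5]
gripper_width: 0.0877
gripper_force: 0.0
time_s: 12.68
tcp_pos: [0.5383, 0.0059, 0.0563]
eef_rot: [-180.0, 0.0, 171.1]
contact_force: [-1.7, -3.9, 6.0]
gripper_width: 0.0619
gripper_force: 30.0
```

```bash
python3 -m handwheel '[[1,0,0,1,0],[1,0,0,3,0],[1,0,0,6,0],[1,0,0,9,0],[1,0,0,11.5,0],[1,0,0,12.7,0],[1,0,0,13,0],[1,-0.8,-2,13,0]]'; python3 -m handwheel '[[1,-1.5,-3,0,0],[1,-3,-7,0,0],[1,-5,-12,0,0],[1,-7,-17,0,0],[1,-9,-21,0,0],[1,-10.5,-24.5,0,0],[1,-11.3,-27,0,0],[1,-11.5,-27.6,0,0]]';python3 -m handwheel '[[1,0,0,0,0],[1,0,0,-1,0],[1,0,0,-3,0],[1,0,0,-6,0],[1,0,0,-9,0],[1,0,0,-11.5,0],[1,0,0,-12.8,0],[1,0,0,-13,0]]';python3 -m handwheel '[[1,0,0,-0.2,0],[1,0,0,-0.35,0],[1,0,0,-0.35,0]]'
```

```text
time_s: 13.68
tcp_pos: [0.53, -0.0134, 0.1849]
eef_rot: [-180.0, -0.1, 171.1]
contact_force: [-0.1, 0.1, -4.1]
gripper_width: 0.0616
gripper_force: 30.0
time_s: 14.68
tcp_pos: [0.4134, -0.291, 0.1847]
eef_rot: [180.0, -0.1, 170.9]
contact_force: [0.4, 0.0, -3.8]
gripper_width: 0.0616
gripper_force: 30.0
time_s: 15.68
tcp_pos: [0.4151, -0.2893, 0.0551]
eef_rot: [180.0, -0.1, 171.1]
contact_force: [-0.5, -0.1, -3.4]
gripper_width: 0.0616
gripper_force: 30.0
time_s: 16.05
tcp_pos: [0.4155, -0.2899, 0.0528]
eef_rot: [-180.0, 0.1, 171.0]
contact_force: [0.1, -0.2, -3.0]
gripper_width: 0.0617
gripper_force: 30.0
```

```bash
python3 -m handwheel '[[1,0,0,-0.1,0],[1,0,0,-0.1,0]]';python3 -m handwheel '[[1,0,0,-0.06,0],[1,0,0,-0.06,0]]'
```

```text
time_s: 16.3
tcp_pos: [0.4153, -0.2898, 0.0515]
eef_rot: [180.0, 0.0, 171.0]
contact_force: [-0.4, 0.7, -3.5]
gripper_width: 0.0616
gripper_force: 30.0
time_s: 16.55
tcp_pos: [0.4153, -0.2899, 0.0513]
eef_rot: [-180.0, 0.0, 171.1]
contact_force: [-1.9, 2.0, 4.8]
gripper_width: 0.0616
gripper_force: 30.0
```

```bash
python3 -m handwheel '[[0.2,0,0,0,0],[0,0,0,0,0],[0,0,0,0,0],[0,0,0,3,0],[0,0,0,7,0],[0,0,0,10,0],[0,1.5,2,10,0],[0,4.5,6,10,0]]'; python3 -m handwheel '[[0,3,4,0,0],[0,6,8,0,0],[0,9,12,0,0.7],[0,11.5,15.3,0,0.7],[0,12.3,16.3,0,0.7],[0,12.3,16.3,-1,0.7],[0,12.3,16.3,-2,0.7],[0,12.3,16.3,-2,0.7]]'; python3 - <<'E'
from h import *
p,d=imaging.capture("top"); X=cloud("top",d)
for n,c in(("bottle",(.593,-.316,.04,.1,.13)),("jar",(.415,-.29,.05,.075,.095)),("section",(.602,-.0095,.03,.022,.036))): top(n,*c,X,d)
print(get_state()["tcp_pos"])
E
```

```text
time_s: 17.55
tcp_pos: [0.4604, -0.2299, 0.1514]
eef_rot: [180.0, 0.1, 170.9]
contact_force: [0.7, 0.0, -0.3]
gripper_width: 0.0878
gripper_force: 0.0
time_s: 18.55
tcp_pos: [0.5818, -0.0678, 0.1295]
eef_rot: [-180.0, -0.1, 171.7]
contact_force: [-0.1, -0.6, -0.5]
gripper_width: 0.0877
gripper_force: 0.0
bottle 357 mean [ 594.8 -312.8  111.7] rect [ 594.9 -314.3] [28.9 28.8] 87.0
jar 1355 mean [ 415.8 -286.8   82.7] rect [ 415.2 -287.7] [61.9 60.2] 64.8Traceback (most recent call last):
  File "<stdin>", line 3, in <module>
  File "h.py", line 17, in top
    k,l,s,_=cv2.connectedComponentsWithStats(m); i=1+np.argmax(s[1:,4]); T=X[l==i]
                                                     ~~~~~~~~~^^^^^^^^^
    return _wrapfunc(a, 'argmax', axis=axis, out=out, **kwds)
    return bound(*args, **kwds)
ValueError: attempt to get argmax of an empty sequence
```

```bash
python3 -m handwheel '[[0,0.1,0,-2,0],[0,0.1,0,-4.5,0],[0,0.1,0,-6.5,0],[0,0.1,0,-7.2,0],[0,0.1,0,-7.4,0]]'; python3 -m handwheel '[[0.3,0,0,0,0],[1,0,0,0,0],[1,0,0,0,0],[1,0,0,0,0],[1,0,0,0,0],[1,0,0,0,0]]' 30
```

```text
time_s: 19.23
tcp_pos: [0.5844, -0.0671, 0.057]
eef_rot: [-180.0, 0.0, 171.7]
contact_force: [-0.4, 0.1, 0.8]
gripper_width: 0.0875
gripper_force: 0.0
time_s: 19.98
tcp_pos: [0.5844, -0.0669, 0.0571]
eef_rot: [-180.0, 0.0, 171.8]
contact_force: [-1.3, -1.8, 3.8]
gripper_width: 0.0522
gripper_force: 30.0
```

```bash
python3 -m handwheel '[[1,0,0,1,0],[1,0,0,3,0],[1,0,0,6,0],[1,0,0,9,0],[1,0,0,11.5,0],[1,0,0,12.7,0],[1,-0.3,-1,13,0],[1,-1.2,-3.6,13,0]]'; python3 -m handwheel '[[1,-1.1,-3.5,0,0],[1,-2.5,-8,0,0],[1,-4.2,-13,0,0],[1,-5.6,-17,0,0],[1,-6.6,-19.5,0,0],[1,-6.8,-20,0,0],[1,-6.8,-20,0,0],[1,-6.8,-20,-1,0]]';python3 -m handwheel '[[1,0,0,-2,0],[1,0,0,-4.5,0],[1,0,0,-7,0],[1,0,0,-9.5,0],[1,0,0,-11.3,0],[1,0,0,-12,0],[1,0,0,-12.3,0],[1,0,0,-12.3,0]]';python3 -m handwheel '[[1,0,0,-0.08,0],[1,0,0,-0.08,0]]'
```

```text
time_s: 20.98
tcp_pos: [0.5718, -0.1028, 0.1859]
eef_rot: [180.0, -0.1, 171.8]
contact_force: [0.3, -0.7, -1.0]
gripper_width: 0.0519
gripper_force: 30.0
time_s: 21.98
tcp_pos: [0.5049, -0.3023, 0.1768]
eef_rot: [-180.0, 0.1, 171.8]
contact_force: [0.5, -0.5, -2.0]
gripper_width: 0.0516
gripper_force: 30.0
time_s: 22.98
tcp_pos: [0.5047, -0.3027, 0.0542]
eef_rot: [-180.0, 0.0, 171.8]
contact_force: [-0.7, 0.7, -1.3]
gripper_width: 0.0515
gripper_force: 30.0
time_s: 23.22
tcp_pos: [0.5045, -0.3029, 0.0534]
eef_rot: [-180.0, 0.1, 171.7]
contact_force: [-0.3, 0.1, -1.9]
gripper_width: 0.0518
gripper_force: 30.0
```

```bash
python3 -m handwheel '[[1,0,0,-0.1,0],[1,0,0,-0.1,0]]';python3 -m handwheel '[[1,0,0,-0.06,0],[1,0,0,-0.06,0]]'
```

```text
time_s: 23.48
tcp_pos: [0.5044, -0.3029, 0.0521]
eef_rot: [-180.0, 0.0, 171.7]
contact_force: [-0.6, 0.1, -1.7]
gripper_width: 0.052
gripper_force: 30.0
time_s: 23.72
tcp_pos: [0.5044, -0.3029, 0.0521]
eef_rot: [-180.0, 0.0, 171.8]
contact_force: [-1.5, 0.8, 4.3]
gripper_width: 0.0516
gripper_force: 30.0
```

```bash
python3 -m handwheel '[[0.3,0,0,0,0],[0,0,0,0,0],[0,0,0,0,0],[0,0,0,3,0],[0,0,0,7,0],[0,0,0,10,0],[0,0,0,11,0],[0,0,0,11,0]]'; python3 - <<'E'
from h import *
p,d=imaging.capture("top"); X=cloud("top",d); cv2.imwrite("pics/t2.png",p[:,:,::-1])
top("section",.602,-.0095,.03,.022,.036,X,d)
for k in("bottle_pad","jar_pad","tin_pad"):
    for o in finder.cut_out("top",k)[:2]:
        m=o["region"]&(d>0); T=X[m]; T=T[abs(T[:,2]-.009)<.006]
        if len(T)>20: print(k,round(o["p"],2),o["pixel"],len(T),np.round(T.mean(0)*1e3,1),*rect(T))
E
```

```text
time_s: 24.72
tcp_pos: [0.5044, -0.3027, 0.1615]
eef_rot: [180.0, 0.1, 171.7]
contact_force: [-0.2, -0.1, -0.7]
gripper_width: 0.0878
gripper_force: 0.0
section 431 mean [602.1  -9.6  30.4] rect [602.2  -9.7] [37.8 37.3] 0.9
bottle_pad 0.57 [303.4, 228.6] 1085 [607.5  53.7   8.2] [607.8  53.7] [63.9 63.4] 7.7
jar_pad 0.7 [331.5, 269.6] 1475 [535.5   4.1   8.2] [535.6   3.6] [73.  73.1] 45.2
tin_pad 0.58 [373.7, 243.7] 1277 [585.2 -66.1   8.1] [585.7 -67. ] [61.5 65.2] 80.1
```

View pics/t2.png

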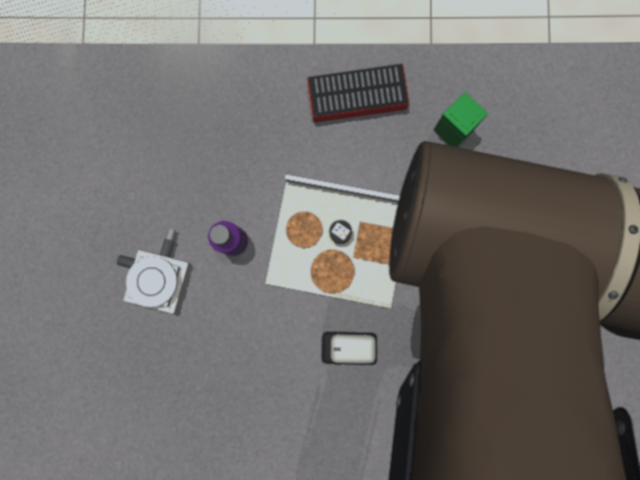

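```bash
python3 -m handwheel '[[0.25,1.2,3.5,0,0],[0.25,2.7,8,0,0],[0.25,4.4,13.2,0,0],[0.25,6.1,18.4,0,0],[0.25,7.7,23.2,0,0],[0.25,8.8,27,0,0],[0.25,9.5,28.8,-2,0],[0.25,9.8,29.3,-4,0]]'; python3 -m handwheel '[[0.25,0,0,-2,0],[0.25,0,0,-3,0],[0.25,0,0,-4,0],[0.25,0,0,-4,0],[0.25,0,0,-4,0]]'
```

```text
time_s: 25.92
tcp_pos: [0.6024, -0.0083, 0.1199]
eef_rot: [-180.0, -0.1, 171.8]
contact_force: [-0.9, -1.2, -0.0]
gripper_width: 0.0657
gripper_force: 0.0
time_s: 26.55
tcp_pos: [0.6026, -0.0099, 0.0819]
eef_rot: [180.0, 0.0, 171.7]
contact_force: [1.1, -0.7, -0.4]
gripper_width: 0.0656
gripper_force: 0.0
```

```bash
python3 -m handwheel '[[0.25,0,0,-2,0],[0.25,0,0,-4,0],[0.25,0,0,-5.7,0],[0.25,0,0,-6.5,0],[0.25,0,0,-6.8,0],[0.25,0,0,-6.8,0]]'; python3 -m handwheel '[[0.4,0,0,0,0],[1,0,0,0,0],[1,0,0,0,0],[1,0,0,0,0],[1,0,0,0,0],[1,0,0,0,0]]' 20
```

```text
time_s: 27.3
tcp_pos: [0.6025, -0.0097, 0.0136]
eef_rot: [180.0, 0.0, 171.8]
contact_force: [-0.1, 0.7, 0.5]
gripper_width: 0.0662
gripper_force: 0.0
time_s: 28.05
tcp_pos: [0.6024, -0.0098, 0.0136]
eef_rot: [180.0, 0.0, 171.8]
contact_force: [-1.3, 0.9, 3.6]
gripper_width: 0.0394
gripper_force: 20.0
```

```bash
python3 -m handwheel '[[1,0,0,1,0],[1,0,0,3,0],[1,0,0,6.5,0],[1,0,0,10.5,0],[1,0,0,13.8,0],[1,0,0,15.6,0],[1,0,0,16,0],[1,-0.5,2,16,0]]'; python3 -m handwheel '[[1,-0.9,3,0,0],[1,-2,7,0,0],[1,-3.3,12,0,0],[1,-4.8,17.2,0,0],[1,-6.2,22,0,0],[1,-7.4,26.2,0,0],[1,-8.1,28.6,0,0],[1,-8.2,29.2,0,0]]';python3 -m handwheel '[[1,0,0,0,0],[1,0,0,-2,0],[1,0,0,-5,0],[1,0,0,-8,0],[1,0,0,-10.5,0],[1,0,0,-11.6,0],[1,0,0,-12,0],[1,0,0,-12,0]]'
```

```text
time_s: 29.05
tcp_pos: [0.5969, 0.0099, 0.173]
eef_rot: [-180.0, -0.0, 171.6]
contact_force: [0.5, 0.1, -0.4]
gripper_width: 0.0396
gripper_force: 20.0
time_s: 30.05
tcp_pos: [0.5137, 0.3039, 0.1721]
eef_rot: [-179.9, -0.1, 171.9]
contact_force: [0.4, -0.2, 0.1]
gripper_width: 0.0394
gripper_force: 20.0
time_s: 31.05
tcp_pos: [0.5157, 0.3022, 0.0539]
eef_rot: [180.0, 0.0, 171.7]
contact_force: [-0.3, -0.3, -0.7]
gripper_width: 0.0396
gripper_force: 20.0
```

```bash
python3 -m handwheel '[[1,0,0,-0.25,0],[1,0,0,-0.35,0],[1,0,0,-0.35,0]]';python3 -m handwheel '[[1,0,0,-0.07,0],[1,0,0,-0.07,0]]';python3 -m handwheel '[[1,0,0,-0.05,0],[1,0,0,-0.05,0]]'
```

```text
time_s: 31.42
tcp_pos: [0.5153, 0.3023, 0.0501]
eef_rot: [180.0, 0.0, 171.8]
contact_force: [0.6, 1.2, -1.3]
gripper_width: 0.0388
gripper_force: 20.0
time_s: 31.68
tcp_pos: [0.5154, 0.3024, 0.0496]
eef_rot: [180.0, 0.0, 171.8]
contact_force: [-1.4, -0.8, 4.2]
gripper_width: 0.0395
gripper_force: 20.0
time_s: 31.92
tcp_pos: [0.5154, 0.3024, 0.0496]
eef_rot: [180.0, 0.0, 171.8]
contact_force: [-3.3, -0.8, 8.5]
gripper_width: 0.0393
gripper_force: 20.0
```

```bash
python3 -m handwheel '[[0.3,0,0,0,0],[0,0,0,0,0],[0,0,0,0,0],[0,0,0,3,0],[0,0,0,7,0],[0,0,0,11,0],[0,-0.5,-3,12,0],[0,-1.4,-8,12,0]]'; python3 -m handwheel '[[0,-0.9,-5,0,0],[0,-1.8,-10.5,0,0],[0,-2.7,-16,0,0],[0,-3.6,-22,0,0],[0,-4.5,-28,0,0],[0,-5.5,-34,0,0],[0,-6.4,-40,0,0],[0,-7.5,-45,0,0]]';python3 -m handwheel '[[0,-1,-4,0,0],[0,-1.1,-6.2,0,0],[0,-1.1,-6.2,-1,0],[0,-1.1,-6.2,-1,0]]'; python3 - <<'E'
from h import *
p,d=imaging.capture("top"); X=cloud("top",d)
top("section",.515,.302,.03,.060,.072,X,d); top("disc",.516,.302,.05,.036,.047,X,d)
top("bottle",.593,-.316,.05,.1,.13,X,d)
p2,d2=imaging.capture("scene");cv2.imwrite("pics/s3.png",cv2.resize(p2[180:320,120:500,::-1],None,fx=2,fy=2))
print(get_state()["tcp_pos"])
E
```

```text
time_s: 32.92
tcp_pos: [0.5018, 0.2227, 0.1696]
eef_rot: [179.9, 0.1, 171.8]
contact_force: [-0.5, -0.0, -0.5]
gripper_width: 0.0877
gripper_force: 0.0
time_s: 33.92
tcp_pos: [0.4257, -0.2299, 0.1688]
eef_rot: [-180.0, 0.0, 171.7]
contact_force: [1.0, 0.1, 0.3]
gripper_width: 0.0878
gripper_force: 0.0
time_s: 34.42
tcp_pos: [0.4144, -0.2892, 0.1575]
eef_rot: [180.0, -0.1, 171.7]
contact_force: [-0.3, 0.1, -0.7]
gripper_width: 0.0876
gripper_force: 0.0
section 493 mean [516.  301.9  66.5] rect [516.1 302.5] [37.1 38.9] 1.7
disc 1461 mean [515.7 299.5  41.4] rect [515.7 302.9] [83.4 82.6] 78.9
bottle 355 mean [ 594.8 -312.7  111.7] rect [ 595.  -314.1] [28.6 28.7] 54.5
[ 0.4152186  -0.28905052  0.15846985]
```

View pics/s3.png

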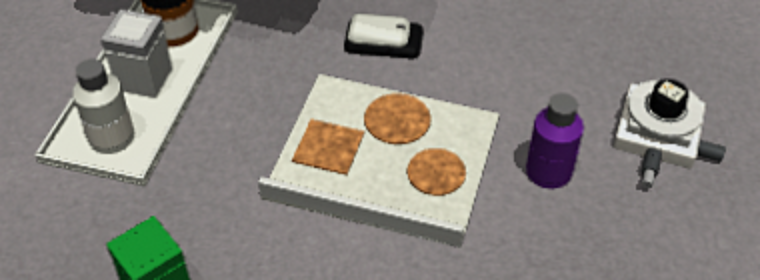

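```bash
python3 -m handwheel '[[0,0,0,-2.5,0],[0,0,0,-5.5,0],[0,0,0,-8,0],[0,0,0,-9.8,0],[0,0,0,-10.5,0],[0,0,0,-10.7,0]]'; python3 -m handwheel '[[0.3,0,0,0,0],[1,0,0,0,0],[1,0,0,0,0],[1,0,0,0,0],[1,0,0,0,0]]' 30
```

```text
time_s: 35.28
tcp_pos: [0.4157, -0.2894, 0.0519]
eef_rot: [-180.0, 0.0, 171.8]
contact_force: [0.5, 0.0, 0.6]
gripper_width: 0.0874
gripper_force: 0.0
time_s: 35.9
tcp_pos: [0.4155, -0.2899, 0.0521]
eef_rot: [-180.0, 0.0, 171.7]
contact_force: [-0.7, 1.0, 5.6]
gripper_width: 0.0614
gripper_force: 30.0
```

```bash
python3 -m handwheel '[[1,0,0,1,0],[1,0,0,3,0],[1,0,0,6,0],[1,0,0,9,0],[1,0,0,11.2,0],[1,0,0,12,0],[1,0.3,1,12,0],[1,1.4,3.4,12,0]]'; python3 -m handwheel '[[1,1.4,3.4,0,0],[1,3.1,7.6,0,0],[1,5.1,12.4,0,0],[1,7.1,17.2,0,0],[1,8.8,21.6,0,0],[1,10,24.5,0,0],[1,10.6,26,0,0],[1,10.6,26,0,0]]';python3 -m handwheel '[[1,0,0,-1,0],[1,0,0,-3,0],[1,0,0,-5.5,0],[1,0,0,-8,0],[1,0,0,-10,0],[1,0,0,-10.9,0],[1,0,0,-11.1,0],[1,0,0,-11.1,0]]'
```

```text
time_s: 36.9
tcp_pos: [0.4283, -0.2552, 0.1704]
eef_rot: [180.0, -0.1, 171.6]
contact_force: [1.1, -0.2, -4.0]
gripper_width: 0.0616
gripper_force: 30.0
time_s: 37.9
tcp_pos: [0.5349, 0.0051, 0.1706]
eef_rot: [-180.0, -0.1, 171.8]
contact_force: [-0.9, -0.3, -2.9]
gripper_width: 0.0618
gripper_force: 30.0
time_s: 38.9
tcp_pos: [0.5356, 0.0041, 0.0612]
eef_rot: [180.0, 0.0, 171.7]
contact_force: [0.6, -0.1, -3.2]
gripper_width: 0.0616
gripper_force: 30.0
```

```bash
python3 -m handwheel '[[1,0,0,-0.2,0],[1,0,0,-0.32,0],[1,0,0,-0.32,0]]';python3 -m handwheel '[[1,0,0,-0.08,0],[1,0,0,-0.08,0]]';python3 -m handwheel '[[1,0,0,-0.06,0],[1,0,0,-0.06,0]]'
```

```text
time_s: 39.28
tcp_pos: [0.5353, 0.0043, 0.0576]
eef_rot: [180.0, 0.0, 171.7]
contact_force: [0.2, -0.0, -3.9]
gripper_width: 0.0613
gripper_force: 30.0
time_s: 39.52
tcp_pos: [0.5354, 0.0043, 0.0571]
eef_rot: [180.0, 0.0, 171.8]
contact_force: [-2.7, 0.6, 2.8]
gripper_width: 0.0613
gripper_force: 30.0
time_s: 39.78
tcp_pos: [0.5355, 0.0043, 0.0571]
eef_rot: [180.0, 0.0, 171.8]
contact_force: [-4.3, 1.3, 10.0]
gripper_width: 0.0615
gripper_force: 30.0
```

```bash
python3 -m handwheel '[[0.2,0,0,0,0],[0,0,0,0,0],[0,0,0,0,0],[0,0,0,3,0],[0,0,0,7,0],[0,0,0,10.5,0],[0,-0.2,-2,11,0],[0,-0.6,-6,11,0]]'; python3 -m handwheel '[[0,-0.5,-5,0,0],[0,-1,-10,0,0],[0,-1.5,-15,0,0],[0,-2,-20,0,0],[0,-2.4,-23.5,0,0],[0,-2.5,-24.7,-1,0],[0,-2.5,-24.7,-2,0],[0,-2.5,-24.7,-2,0]]'; python3 - <<'E'
from h import *
p,d=imaging.capture("top"); X=cloud("top",d)
top("jar",.5355,.004,.045,.082,.094,X,d)
print(get_state()["tcp_pos"])
E
```

```text
time_s: 40.78
tcp_pos: [0.5295, -0.0559, 0.1664]
eef_rot: [180.0, 0.1, 171.9]
contact_force: [-0.1, -0.6, -0.3]
gripper_width: 0.0874
gripper_force: 0.0
time_s: 41.78
tcp_pos: [0.5035, -0.3018, 0.1445]
eef_rot: [180.0, -0.2, 171.8]
contact_force: [-0.2, 0.0, 0.1]
gripper_width: 0.0878
gripper_force: 0.0
jar 1212 mean [535.7   6.   88.2] rect [535.7   6.2] [59.4 59.5] 0.5
[ 0.50400137 -0.30176449  0.14533469]
```

```bash
python3 -m handwheel '[[0,0,-0.1,-2.5,0],[0,0,-0.1,-5,0],[0,0,-0.1,-7.3,0],[0,0,-0.1,-8.7,0],[0,0,-0.1,-9.3,0],[0,0,-0.1,-9.3,0]]'; python3 -m handwheel '[[0.3,0,0,0,0],[1,0,0,0,0],[1,0,0,0,0],[1,0,0,0,0],[1,0,0,0,0],[1,0,0,0,0]]' 30
```

```text
time_s: 42.58
tcp_pos: [0.5046, -0.3036, 0.0533]
eef_rot: [-180.0, 0.0, 171.8]
contact_force: [0.4, -0.9, 0.5]
gripper_width: 0.0876
gripper_force: 0.0
time_s: 43.32
tcp_pos: [0.5044, -0.3038, 0.0532]
eef_rot: [-180.0, 0.0, 171.8]
contact_force: [-0.9, 0.6, 2.0]
gripper_width: 0.0517
gripper_force: 30.0
```

```bash
python3 -m handwheel '[[1,0,0,1,0],[1,0,0,3,0],[1,0,0,6,0],[1,0,0,9,0],[1,0,0,11.2,0],[1,0,0,12,0],[1,0.3,1,12,-1],[1,1.1,3.6,12,-2.2]]'; python3 -m handwheel '[[1,1.2,3.5,0,0],[1,2.7,7.7,0,0],[1,4.2,12,0,0],[1,5.6,16,0,0],[1,6.6,19,0,0],[1,7,20,0,0],[1,7,20,0,0],[1,7,20,-1,0]]';python3 -m handwheel '[[1,0,0,-2.5,0],[1,0,0,-4.5,0],[1,0,0,-7,0],[1,0,0,-9,0],[1,0,0,-9.9,0],[1,0,0,-10.1,0],[1,0,0,-10.1,0]]'
```

```text
time_s: 44.32
tcp_pos: [0.5145, -0.2673, 0.1717]
eef_rot: [180.0, -0.1, 169.4]
contact_force: [-0.4, 0.6, -2.2]
gripper_width: 0.0518
gripper_force: 30.0
time_s: 45.32
tcp_pos: [0.5853, -0.0684, 0.163]
eef_rot: [180.0, 0.0, 169.5]
contact_force: [-0.3, -0.1, -2.0]
gripper_width: 0.0518
gripper_force: 30.0
time_s: 46.2
tcp_pos: [0.5856, -0.068, 0.0626]
eef_rot: [180.0, 0.0, 169.5]
contact_force: [-0.0, 0.1, -2.4]
gripper_width: 0.0518
gripper_force: 30.0
```

```bash
python3 -m handwheel '[[1,0,0,-0.2,0],[1,0,0,-0.35,0],[1,0,0,-0.35,0]]';python3 -m handwheel '[[1,0,0,-0.08,0],[1,0,0,-0.08,0]]';python3 -m handwheel '[[1,0,0,-0.06,0],[1,0,0,-0.06,0]]'
```

```text
time_s: 46.58
tcp_pos: [0.5853, -0.0677, 0.0587]
eef_rot: [180.0, 0.0, 169.6]
contact_force: [-0.2, -0.5, -2.9]
gripper_width: 0.052
gripper_force: 30.0
time_s: 46.82
tcp_pos: [0.5854, -0.0677, 0.0582]
eef_rot: [180.0, 0.0, 169.6]
contact_force: [-2.1, 0.8, 3.5]
gripper_width: 0.0518
gripper_force: 30.0
time_s: 47.08
tcp_pos: [0.5854, -0.0677, 0.0582]
eef_rot: [-180.0, 0.0, 169.6]
contact_force: [-2.9, 2.2, 8.7]
gripper_width: 0.0518
gripper_force: 30.0
```

```bash
python3 -m handwheel '[[0.3,0,0,0,0],[0,0,0,0,0],[0,0,0,0,0],[0,0,0,3,0],[0,0,0,7,0],[0,0,0,11,0],[0,0,-1.5,11.5,0],[0,0.2,-5,11.5,0]]'; python3 -m handwheel '[[0,0.2,-4.5,0,0],[0,0.4,-9,0,0],[0,0.5,-13.5,0,0],[0,0.6,-17.5,0,0],[0,0.6,-19.5,0,0],[0,0.6,-19.8,0,0],[0,0.6,-19.8,-2,0],[0,0.6,-19.8,-2,0]]'; python3 - <<'E'
from h import *
p,d=imaging.capture("top"); X=cloud("top",d)
top("jar",.5355,.004,.045,.082,.094,X,d)
top("tin",.585,-.067,.045,.085,.1,X,d)
print(get_state()["tcp_pos"])
E
```

```text
time_s: 48.08
tcp_pos: [0.5876, -0.1176, 0.1727]
eef_rot: [180.0, 0.1, 169.7]
contact_force: [-0.2, 0.4, 0.0]
gripper_width: 0.0879
gripper_force: 0.0
time_s: 49.08
tcp_pos: [0.5922, -0.3146, 0.1505]
eef_rot: [180.0, -0.2, 169.6]
contact_force: [-1.1, 0.1, -0.1]
gripper_width: 0.0874
gripper_force: 0.0
jar 1210 mean [535.6   5.9  88.2] rect [535.7   6.1] [59.5 59.5] 0.6
tin 1126 mean [584.6 -65.4  93.3] rect [584.9 -65.6] [52.4 52.7] 79.4
[ 0.59293747 -0.31488221  0.15167911]
```

```bash
python3 -m handwheel '[[0,0,-0.1,-1.5,0],[0,0,-0.1,-3.5,0],[0,0,-0.1,-5,0],[0,0,-0.1,-5.8,0],[0,0,-0.1,-6,0],[0,0,-0.1,-6,0]]'; python3 -m handwheel '[[0.4,0,0,0,0],[1,0,0,0,0],[1,0,0,0,0],[1,0,0,0,0],[1,0,0,0,0],[1,0,0,0,0],[1,0,0,0,0]]' 25
```

```text
time_s: 49.88
tcp_pos: [0.5936, -0.3169, 0.0925]
eef_rot: [-180.0, 0.0, 169.6]
contact_force: [0.2, 1.0, 0.6]
gripper_width: 0.0876
gripper_force: 0.0
time_s: 50.75
tcp_pos: [0.5933, -0.3167, 0.0922]
eef_rot: [180.0, 0.0, 169.5]
contact_force: [-0.2, 0.8, -0.7]
gripper_width: 0.0293
gripper_force: 24.8
```

```bash
python3 -m handwheel '[[1,0,0,1,0],[1,0,0,3,0],[1,0,0,6,0],[1,0,0,9,0],[1,0,0,11.7,0],[1,0,0,12.8,0],[1,0,1,13,0],[1,0.2,4,13,0]]'; python3 -m handwheel '[[1,0.1,4,0,0],[1,0.3,8.5,0,0],[1,0.5,13.5,0,0],[1,0.7,18.5,0,0],[1,0.9,23.5,0,0],[1,1.1,28,0,0],[1,1.2,31.5,0,0],[1,1.2,33,0,0]]';python3 -m handwheel '[[1,0,0,0,0],[1,0,0,-2,0],[1,0,0,-4.5,0],[1,0,0,-7.5,0],[1,0,0,-10,0],[1,0,0,-11.7,0],[1,0,0,-12.1,0],[1,0,0,-12.1,0]]'
```

```text
time_s: 51.75
tcp_pos: [0.5945, -0.2765, 0.2208]
eef_rot: [180.0, -0.1, 169.4]
contact_force: [-0.5, 0.8, -1.7]
gripper_width: 0.029
gripper_force: 24.8
time_s: 52.75
tcp_pos: [0.6063, 0.0554, 0.2208]
eef_rot: [-180.0, -0.1, 169.7]
contact_force: [0.1, -1.2, -1.9]
gripper_width: 0.0292
gripper_force: 24.8
time_s: 53.75
tcp_pos: [0.6076, 0.053, 0.1016]
eef_rot: [180.0, 0.0, 169.5]
contact_force: [-0.6, -0.9, -1.8]
gripper_width: 0.0292
gripper_force: 24.8
```

```bash
python3 -m handwheel '[[1,-0.05,0,-0.2,0],[1,-0.05,0,-0.37,0],[1,-0.05,0,-0.37,0]]';python3 -m handwheel '[[1,0,0,-0.08,0],[1,0,0,-0.08,0]]';python3 -m handwheel '[[1,0,0,-0.06,0],[1,0,0,-0.06,0]]'
```

```text
time_s: 54.12
tcp_pos: [0.6068, 0.0533, 0.0977]
eef_rot: [180.0, 0.0, 169.6]
contact_force: [0.4, 0.3, -1.4]
gripper_width: 0.0291
gripper_force: 24.8
time_s: 54.38
tcp_pos: [0.6071, 0.0534, 0.0971]
eef_rot: [180.0, 0.0, 169.6]
contact_force: [-0.5, 0.4, 1.7]
gripper_width: 0.029
gripper_force: 24.9
time_s: 54.62
tcp_pos: [0.6074, 0.0534, 0.097]
eef_rot: [180.0, 0.1, 169.6]
contact_force: [-2.7, 0.3, 6.5]
gripper_width: 0.029
gripper_force: 24.9
```

Release, rise and retreat to the right over the tray, then check.

```bash
python3 -m handwheel '[[0.6,0,0,0,0],[0,0,0,0,0],[0,0,0,0,0],[0,0,0,0,0],[0,0,0,3,0],[0,0,0,7,0],[0,0,0,10,0],[0,0,-3,10,0]]'; python3 -m handwheel '[[0,-1,-5,0,0],[0,-2,-10,0,0],[0,-3,-15,0,0],[0,-4,-20,0,0],[0,-5,-25,0,0],[0,-6,-30,0,0],[0,-7,-35,0,0],[0,-8,-38,0,0]]'; python3 -m handwheel '[[0,0,0,0,0],[0,0,0,0,0]]'; python3 - <<'E'
from h import *
p,d=imaging.capture("top"); X=cloud("top",d); cv2.imwrite("pics/t5.png",cv2.resize(p[160:380,90:450,::-1],None,fx=2,fy=2))
top("jar",.5355,.004,.045,.082,.094,X,d)
top("tin",.585,-.067,.045,.085,.1,X,d)
top("cap",.608,.054,.04,.11,.13,X,d)
top("section",.515,.302,.03,.060,.072,X,d)
p,d=imaging.capture("scene"); X=cloud("scene",d); cv2.imwrite("pics/s5.png",cv2.resize(p[180:320,120:500,::-1],None,fx=2,fy=2))
top("jar",.5355,.004,.045,.084,.094,X,d)
top("tin",.585,-.067,.045,.09,.1,X,d)
top("cap",.608,.054,.04,.114,.13,X,d)
top("section",.515,.302,.03,.063,.072,X,d)
E
```

```text
time_s: 55.62
tcp_pos: [0.6085, 0.0244, 0.1992]
eef_rot: [179.9, 0.3, 169.7]
contact_force: [-0.6, -0.3, -0.1]
gripper_width: 0.0872
gripper_force: 0.0
time_s: 56.62
tcp_pos: [0.526, -0.3589, 0.1957]
eef_rot: [-180.0, -0.0, 169.5]
contact_force: [0.1, -0.5, 0.1]
gripper_width: 0.0873
gripper_force: 0.0
time_s: 56.88
tcp_pos: [0.5267, -0.3566, 0.1959]
eef_rot: [180.0, -0.0, 169.5]
contact_force: [0.4, 1.1, -2.3]
gripper_width: 0.0876
gripper_force: 0.0
jar 1208 mean [535.6   6.   88.1] rect [535.7   6.1] [59.4 59.4] 0.4
tin 1127 mean [584.5 -65.3  93.3] rect [585.  -65.6] [52.5 52.6] 79.8
cap 300 mean [608.3  54.9 118.1] rect [608.9  54.9] [29.3 27.6] 1.6
section 497 mean [515.9 301.6  66.4] rect [516.1 302.5] [37.  39.3] 0.8
jar 507 mean [539.5   3.7  90.5] rect [538.1   3.7] [63.  60.6] 50.6
tin 503 mean [589.4 -67.5  95.9] rect [586.4 -67.8] [52.5 55.4] 79.5
cap 153 mean [612.   52.9 120.1] rect [610.5  53.1] [28.5 29.6] 78.8
section 209 mean [518.5 300.7  68.7] rect [517.2 301. ] [38.5 40.6] 58.6
```

View pics/t5.png

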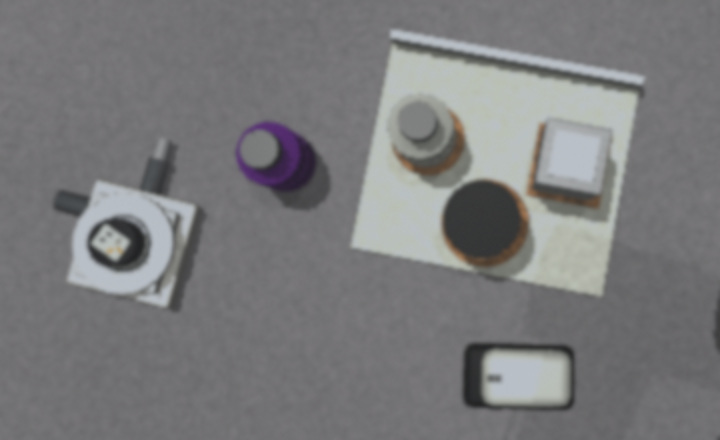

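View pics/s5.png

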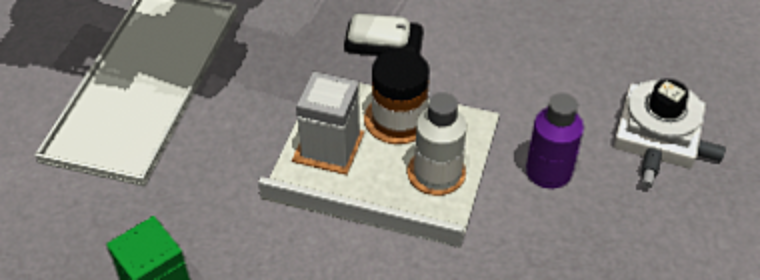

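The pictures show the bottle, jar and tin upright on the middle of their own pads. The section is on the middle of the stage with its polished face up, and the mouse hasn't moved. I'm handing the job in now.

```bash
python3 -c "
from plant import r
print(r.close_job())"
```

```text
the job is handed in; nothing more can be done
None
```

The job is handed in at about 57 s: the section is on the middle of the stage, polished face up, and the bottle, jar and tin are back upright on their own pads, within about 2 mm of centre by camera.

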